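# Press the bush home with the hand lever press

### The job

Clear the spare bush out of the loading lane at the right-hand side of the lever press, then lay the loose link flat on the press's bed with its big eye fully home in the V-nest under the ram, slid in along that lane. Bring the sprung lever all the way down through its stroke so that the ram presses the bush flush with the eye, and ease the lever slowly back up to its rest without ever letting it fly back. Leave the link home in the nest and do not disturb the bystanders on the bench.

Things in the scene. Friction and masses are not known exactly. Their poses are not given: they have to be found in the camera images.
- link_grip (a point): Loose dark steel link lying flat, 179 long, about 0.4 kg. This point: middle of its arm's gripping place, 12 above the link's underside. Arm 30 wide (x), 24 high. The link's +y axis runs along the arm to the big eye, a round boss 54 across, 30 high, 105 from here. The tail is a smaller round boss 40 across, 22 high, 28 from here towards -y. z is up.
- link_eye (a point): Centre of the upper face of the link's big eye (54 across), 30 above the link's underside. Same axes as link_grip.
- bush_top (a point): Centre of the upper face of the bright steel bush, 34 across, which sits tight in the big eye and starts 9 to 14 proud of the eye's upper face. About 30 N presses it down into the eye; it cannot be drawn out. Flush: at the same height as link_eye.
- press_nest (a point): Point on the bed of the grey lever press (bolted down) straight under the ram, where the big eye's axis stands when the link is home; bed 16 above the bench. Press axes: +x from the ram to the column behind, +y to its left (lever side), z up. Bed plate x -40 to 160, y -85 to 65. A 90-degree V of blocks 16 high at +y stops the round eye, which is slid in along +y.
- press_entry (a point): Point on the bed midway between the two straight guides (14 high, inner faces at x = +-31.5 in the press's axes), at their right-hand (-y) end, 54 from press_nest; beyond it they flare out for another 22. Same axes as press_nest. Beware of the fixed bench grinder behind the lane: its near wheel begins at world x = 0.73, y -0.37 to -0.21, 60 to 210 high.
- spare_bush_mid (a point): Middle of the spare bush, a loose dark plain bush 34 across and 36 high, about 0.09 kg, standing on the bench in the loading lane (18 above the bench here). The lane is the strip 100 wide (50 either side of the press_nest point, in the press's x) that runs from the bed 250 out along the press's -y; it may be put or pushed anywhere on the bench outside the lane.
- ram_face (a point): Centre of the ram's lower face: ram 26 across, 60.5 above the bed at rest (the proud bush's top is at most 44 above the bed when the link lies there), going down 31.5 with the full stroke. The head above it is 56 wide (y +-28), x -35 to 138 from the ram axis, 125 to 240 above the bench. Same axes as press_nest.
- lever_grip (a point): Middle of the black round grip bar at the end of the press lever: 24 in diameter, 90 long, along the press's y. It swings in a vertical plane about lever_pivot, 190 from it. At rest it is 40 degrees above level, on the press's -x side (towards the robot).
- lever_pivot (a point): Axis of the lever (along the press's y) in the lever's plane, 190 above the bench, 35 behind the ram axis and 55 to its left. Same axes as press_nest.
- press_lever (a joint): Lever angle in rad: 0 up at rest against its stop, 1.05 fully down against its stop (grip bar 20 degrees below level). A return spring always drives it up: some 4 N at the grip at rest, 9 N at the bottom, about 5 N more while the bush is pressed. Let go, it flies up at many rad/s; easing means it rises no faster than 2 rad/s.
- grease_tin: Bystander, to be left where it is: round green grease tin, 69 across, 63 high, standing beside the link's eye (at the link's -x side). Origin at the centre of its underside.
- bolt: Bystander, to be left where it is: steel hex bolt lying flat, 19x52x17, beside the link's arm (at its +x side, towards the eye). Origin at the centre of its underside.
- bearing: Bystander, to be left where it is: ball bearing lying flat, 62 across, 18 high, below the lever. Origin at the centre of its underside.
- tube: Bystander, to be left where it is: steel tube standing on end, 43 across, 228 high: easily knocked over. Origin at the centre of its underside.

How it is judged (in metres and radians):
On the way, in this order (a step that is already met when the one before it is completed fails the run):
1. the spare bush is out of the loading lane ((x of spare_bush_mid in the frame of press_nest above 0.05 m or x of spare_bush_mid in the frame of press_nest below -0.05 m or y of spare_bush_mid in the frame of press_nest below -0.25 m or y of spare_bush_mid in the frame of press_nest above 0.09 m)), for 0.2 s.
2. the link lies home in the nest with its bush still proud (horizontal distance between link_eye and press_nest below 0.006 m and z of link_eye in the frame of press_nest below 0.034 m and angle between link_eye's own z axis and vertical below 0.06 rad and z of bush_top in the frame of link_eye above 0.006 m), for 0.2 s.
3. the lever is fully down and the bush flush, the link still home (horizontal distance between link_eye and press_nest below 0.008 m and z of link_eye in the frame of press_nest below 0.034 m and angle between link_eye's own z axis and vertical below 0.06 rad and z of bush_top in the frame of link_eye between -0.003 and 0.003 m and value of joint press_lever above 0.98 rad), for 0.1 s.
At the end, for the whole second after the job is handed in: the spare bush is out of the loading lane, the link lies flat on the bed with its eye within 8 mm of the nest point, the bush is flush with the eye within 3 mm, and the lever rests at the top (below 0.04 rad), still (horizontal distance between link_eye and press_nest below 0.008 m and z of link_eye in the frame of press_nest below 0.034 m and angle between link_eye's own z axis and vertical below 0.06 rad and z of bush_top in the frame of link_eye between -0.003 and 0.003 m and (x of spare_bush_mid in the frame of press_nest above 0.05 m or x of spare_bush_mid in the frame of press_nest below -0.05 m or y of spare_bush_mid in the frame of press_nest below -0.25 m or y of spare_bush_mid in the frame of press_nest above 0.09 m) and value of joint press_lever below 0.04 rad and velocity of joint press_lever between -0.1 and 0.1 rad/s); the robot touches nothing.
It fails at once if the lever flies back (rises faster than 2 rad/s) (velocity of joint press_lever below -2 rad/s).
It fails at once if one of the bystanders is shifted by more than 25 mm or knocked over (distance of any of grease_tin, bolt, bearing, tube from where it was at the start of the episode above 0.025 m or angle between any of tube, grease_tin's own z axis and vertical above 0.5 rad).
It also fails if it takes over 67 s, if anything falls off the work surface, if the arm or the gripper's body presses on something with over 40 N, if the wrist force passes 120 N, or if a joint passes its speed limit or range.

### The arm

A 6-joint arm with a two-finger parallel gripper is mounted at the origin on a cart in front of the work surface, level with it; the furniture and walls round the work are solid. World frame = base frame: x ahead of the robot, y to its left, z up, the work surface at z = 0. Lengths are in m, angles in degrees, forces in N, time in s.
With the tool pointing down it reaches from about 0.3 to 0.95 m from the base axis. Payload 3.1 kg.
Tool frame: the origin (TCP) lies at the very end of the fingers, on their centre line; the grasp point (between the pads) lies ctrl.grasp_offset behind it (ctrl.grasp_offset is the distance from the TCP to the grasp point, in m); z points along the fingers, y is the line along which they close (so a half turn about z gives the same grasp; the last joint's range is limited). The gripper opens to 85 mm and grips with 20 to 120 N. Pads are 22 mm wide; open, the fingers measure 114 mm over their backs; the gripper's body (76 mm by 85 mm) begins 54 mm behind the grasp point. The pads swing forward as they close: fully open they stand 13 mm farther back than shut.
Start: joints at [61.094, 17.653, 93.61, -0, 68.738, -3.994], TCP at [0.263, 0.567, 0.231] pointing down, gripper open.
Joint ranges: [-175.34, 175.34], [-45.06, 112.39], [2.9, 150.54], [-68.45, 248.45], [3.09, 151.38], [-168.51, 168.51]. Speed limits (degrees/s): [159.86, 159.86, 180, 180, 180, 180].

### API

Orientations are given as a 3x3 rotation matrix whose columns are the frame's x, y, z axes.
In Python, from rig import ctrl, imaging gives the robot as it stands. The module is installed in compiled form; this text tells all that it offers.
- The arm moves only by the tool step_arm, never from a script. Its argument "rows" is one flat list of numbers, 5 for each row, row after row: the opening, from 0 (shut) to 1 (fully open), then the shift along the tool's x, y, z in mm, then the turn about the tool's z in degrees. A call has 1 to 8 rows; each row shifts and turns the commanded pose from where the row before left it, along the tool's axes as they then stand; what a row does not reach is not made up. A row lasts 1/10 s, in which the tool goes at most 50 mm and 8.59 degrees, less where a joint would pass 70% of its speed; a pose out of reach is approached as far as the arm can. A call is refused whole if a number of a shift passes 50 or a number of a turn 8.59, either way. A call with a gripper value outside its range is refused whole. The fingers move at their own pace and stop on an object; "grip_force" is the grip in N (left out, the last holds). Time passes only in rows, so rows that do not move let the fingers close. It gives the time, the measured TCP pose, the force, the opening and the grip force at its end, in the units of the state.
- ctrl.get_state(): the state, without advancing time (a new reading comes with each control period).
- imaging.capture(name): name is "scene" or "top" or "wrist"; returns the picture (384x512x3 uint8, red, green, blue); there is no depth.
- imaging.camera_model(name): a dict with "fx", "fy", "cx", "cy" (pixels), "k1" (the pictures are not rectified: a ray, as slopes to the right and down, at radius r is drawn at 1 + k1 r^2 times it, then the intrinsics apply), "world_from_camera" (4x4, takes a point from camera to world coordinates); the wrist camera has in their place "mount" (4x4, takes a point from camera to tool coordinates, whose origin is the TCP and whose axes are the flange's). Camera axes: x right, y up, looking along -z (the intrinsics and any distortion apply to the point x, -y, -z); pixel columns grow to the right and rows downward; lengths in m; the calibration is good to about 2 mm. A picture is of the moment at which its call begins: read the wrist's pose just before it. camera_model takes no time and is no camera call.
- ctrl.job_done(): hands the job in; it is judged then, once.
The state is a dict: "time": time; "joint_pos": joint angles; "joint_vel": joint speeds; "effort": joint torques, N m; "eef_pos": TCP position; "tool_rot": TCP orientation; "contact_force": force on the tool from outside, world axes, zero at the start; "torque": the same for the moment, N m; "gripper_width": finger opening in m; "grip_force": force on a finger pad.
Only numpy, scipy, OpenCV 4.12 (cv2) and the standard library are available. Lean on these libraries where they do the work, as an engineer would, in place of code of your own. Each camera call takes 0.05 s, during which the arm holds its last target. There are 200 camera calls.

## Working session

There is one attempt and no reset: what is moved stays moved. The work goes in short steps, Python scripts to look and compute and a tool call to move; the robot and the scene stay as the last step left them, time stands still between calls to the robot, and variables do not carry over. Pictures are saved under pics/ and viewed, at most 10 in all, crops included, and the job is handed in when it is done.

Besides the shell and the picture viewer there is one more tool, called after "Emit:" as name(argument=value, ...) on one line, values as JSON. step_arm: Moves the arm, as the interface text tells. Its arguments: {"type":"object","properties":{"rows":{"type":"array","items":{"type":"number"}},"grip_force":{"type":"number"}},"required":["rows"]}

```bash
mkdir -p pics
python3 - <<'E'
from rig import ctrl, imaging
import cv2,numpy as np
np.set_printoptions(precision=4,suppress=True)
for n in("scene","top","wrist"):
    cv2.imwrite(f"pics/{n}0.png",imaging.capture(n)[:,:,::-1]); print(n,imaging.camera_model(n))
s=ctrl.get_state();print(s,ctrl.grasp_offset)
E
cat > h.py <<'E'
from rig import ctrl, imaging
import cv2,numpy as np
np.set_printoptions(precision=4,suppress=True)
def W(name):
    m=imaging.camera_model(name)
    if name!="wrist": return m,np.array(m["world_from_camera"])
    s=ctrl.get_state();T=np.eye(4);T[:3,:3]=s["tool_rot"];T[:3,3]=s["eef_pos"]
    return m,T@np.array(m["mount"])
def ray(name,u,v,MT=None):
    m,T=MT or W(name)
    K=np.array([[m["fx"],0,m["cx"]],[0,m["fy"],m["cy"]],[0,0,1.]])
    p=cv2.undistortPoints(np.array([[[u,v]]],float),K,np.array([m["k1"],0,0,0.]))[0,0]
    return T[:3,3],T[:3,:3]@np.array([p[0],-p[1],-1])
def onz(name,u,v,z,MT=None):
    o,d=ray(name,u,v,MT); return o+d*(z-o[2])/d[2]
def proj(name,P,MT=None):
    m,T=MT or W(name); q=np.linalg.inv(T)@np.append(P,1)
    x,y=q[0]/-q[2],-q[1]/-q[2]; f=1+m["k1"]*(x*x+y*y)
    return np.array([m["cx"]+m["fx"]*x*f,m["cy"]+m["fy"]*y*f])
E
```

```text
scene {'fx': 444.5915886328664, 'fy': 444.5915886328664, 'cx': 258.8036250077325, 'cy': 191.62400600811372, 'k1': -0.08632538645910191, 'world_from_camera': array([[ 0.6166,  0.3652, -0.6974, -0.2064],
       [-0.7872,  0.2814, -0.5487, -0.7121],
       [-0.0042,  0.8874,  0.461 ,  0.6537],
       [ 0.    ,  0.    ,  0.    ,  1.    ]])}
top {'fx': 412.486366449266, 'fy': 412.486366449266, 'cx': 254.22204834913563, 'cy': 193.54621766078645, 'k1': -0.08549106009946708, 'world_from_camera': array([[-0.0084,  0.9844, -0.1758,  0.2983],
       [-0.9999, -0.0102, -0.0096, -0.1978],
       [-0.0113,  0.1757,  0.9844,  1.2264],
       [ 0.    ,  0.    ,  0.    ,  1.    ]])}
wrist {'fx': 338.3264378983285, 'fy': 338.3264378983285, 'cx': 256.36887221589626, 'cy': 193.3889511582318, 'k1': 0.004050594607545922, 'mount': array([[ 0.0002,  0.9644,  0.2643,  0.0673],
       [ 1.    ,  0.    , -0.0011,  0.0001],
       [-0.0011,  0.2643, -0.9644, -0.1425],
       [ 0.    ,  0.    ,  0.    ,  1.    ]])}
{'time': 0.15, 'joint_pos': array([61.0952, 17.6945, 93.6734,  0.001 , 68.7381, -3.9935]), 'joint_vel': array([-0.0376, -0.0796, -0.2149,  0.0009,  0.0273, -0.0823]), 'effort': array([ -0.0004, -41.5802, -27.7146,  -0.    ,   0.0059,   0.    ]), 'eef_pos': array([0.263 , 0.5663, 0.2303]), 'tool_rot': array([[-0.907 ,  0.4212, -0.0009],
       [ 0.4212,  0.907 , -0.0016],
       [ 0.0001, -0.0018, -1.    ]]), 'contact_force': array([ 0.3903, -0.0177, -0.445 ]), 'torque': array([-0.0365,  0.044 ,  0.0101]), 'grip_force': 0.0, 'gripper_width': 0.08521374160059407} 0.0187
```

View pics/top0.png

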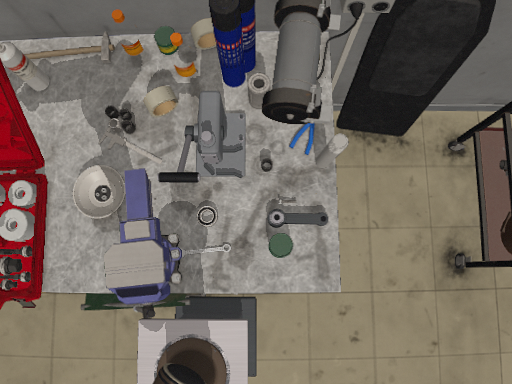

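View pics/scene0.png

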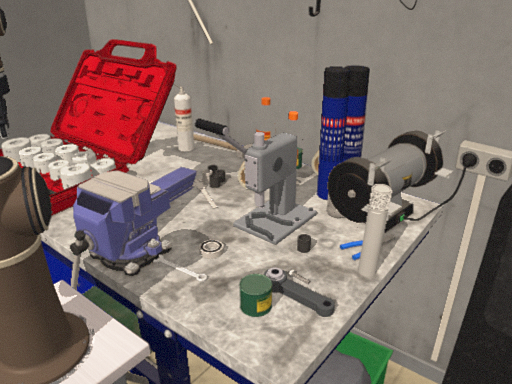

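The top view shows the link (eye 277,217; tail 323,219), tin (281,245), spare bush (266,164), press bed about (222,155), lever bar (178,177), bearing (207,214) and tube (337,145). I'll enlarge both views.

Run:
```python
import cv2
a=cv2.imread("pics/top0.png")[85:265,150:350];cv2.imwrite("pics/topc.png",cv2.resize(a,None,fx=4,fy=4,interpolation=cv2.INTER_CUBIC)[:600] if 0 else cv2.resize(a,None,fx=3.3,fy=3.3,interpolation=cv2.INTER_CUBIC))
b=cv2.imread("pics/scene0.png")[110:330,180:400];cv2.imwrite("pics/scc.png",cv2.resize(b,None,fx=2.7,fy=2.7,interpolation=cv2.INTER_CUBIC))
```

```text
(no output)
```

View pics/topc.png

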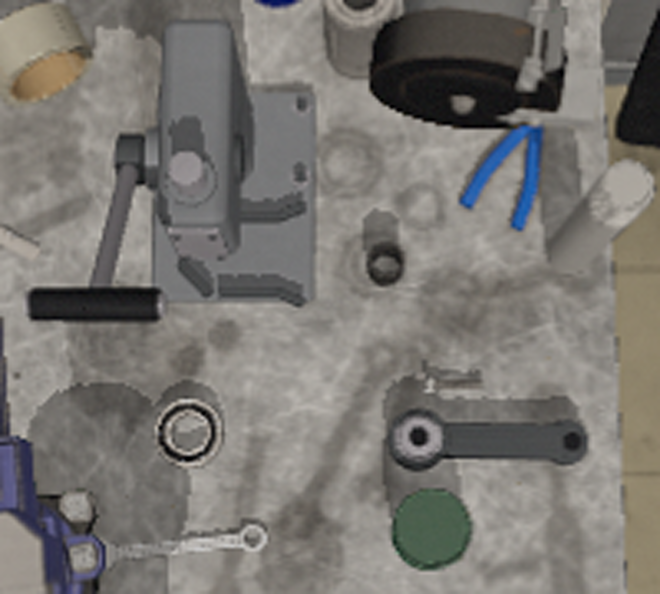

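View pics/scc.png

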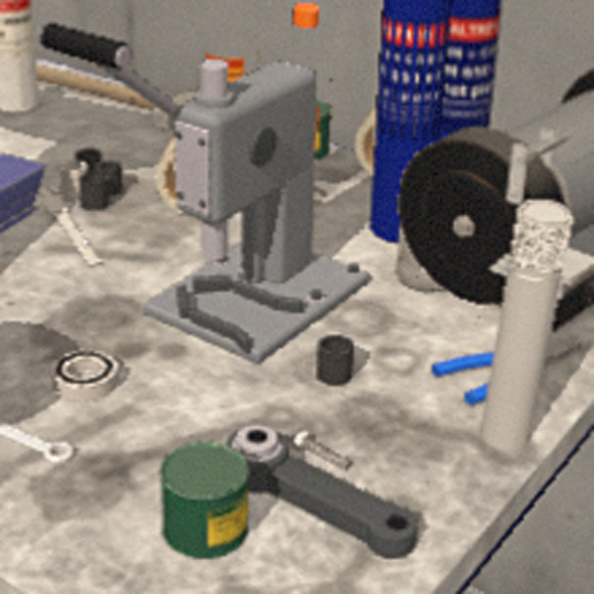

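Crops show everything clearly. In topc: bed corners (152,299), (313,301), (315,87); bush (384,265); eye (416,437); tail (571,442). In scc: bed corners (147,310), (258,361), (372,275).

```bash
cat >> h.py <<'E'
def T(X,Y,z): return onz("top",150+X/3.3,85+Y/3.3,z)
def S(X,Y,z): return onz("scene",180+X/2.7,110+Y/2.7,z)
E
python3 - <<'E'
from h import *
for n,f,z in[("FL",T(152,299,.016),0),("FR",T(313,301,.016),0),("BR",T(315,87,.016),0),("sFL",S(147,310,.016),0),("sFR",S(258,361,.016),0),("sBR",S(372,275,.016),0),
 ("bushtopcentre",T(385,267,.036),0),("s",S(335,347,.036),0),("eye bushtop",T(416,437,.041),0),("s",S(257,438,.041),0),("tail",T(571,442,.022),0),("s",S(397,522,.022),0),
 ("tin",T(432,528,.063),0),("stin",S(205,463,.063),0),("bolt",T(455,380,.01),0),("sbolt",S(322,450,.01),0),("bearing",T(189,433,.018),0),("tubetop",T(632,184,.228),0),("tubebase",T(570,258,.0),0),("stubebase",S(506,440,0),0),
 ("grip",T(94,304,.31),0)]: print(n,f)
def frm(FL,FR,BR):
    ey=(FL-FR)[:2];ex=(BR-FR)[:2];a=np.arctan2(ey[1],ey[0])-np.pi/2;b=np.arctan2(ex[1],ex[0]);print(np.degrees([a,b]),np.hypot(*ey),np.hypot(*ex))
    y=(a*.15+b*.2)/.35;c,s=np.cos(y),np.sin(y);R=np.array([[c,-s],[s,c]])
    n=np.mean([p[:2]-R@q for p,q in((FL,[-.04,.065]),(FR,[-.04,-.085]),(BR,[.16,-.085]))],0);print(n,np.degrees(y))
frm(T(152,299,.016),T(313,301,.016),T(315,87,.016));frm(S(147,310,.016),S(258,361,.016),S(372,275,.016))
E
```

```text
FL [ 0.5712 -0.0111  0.016 ]
FR [ 0.5677 -0.1582  0.016 ]
BR [ 0.7738 -0.1609  0.016 ]
sFL [ 0.5635 -0.0214  0.016 ]
sFR [ 0.5583 -0.1638  0.016 ]
sBR [ 0.7625 -0.1642  0.016 ]
bushtopcentre [ 0.5938 -0.2238  0.036 ]
s [ 0.5966 -0.224   0.036 ]
eye bushtop [ 0.4393 -0.2487  0.041 ]
s [ 0.4371 -0.251   0.041 ]
tail [ 0.4356 -0.3874  0.022 ]
s [ 0.4382 -0.3847  0.022 ]
tin [ 0.3587 -0.2601  0.063 ]
stin [ 0.3644 -0.2543  0.063 ]
bolt [ 0.4945 -0.2862  0.01  ]
sbolt [ 0.4901 -0.2814  0.01  ]
bearing [ 0.4475 -0.0467  0.018 ]
tubetop [ 0.6097 -0.4095  0.228 ]
tubebase [ 0.6096 -0.3965  0.    ]
stubebase [ 0.6105 -0.3956  0.    ]
grip [ 0.5019 -0.0161  0.31  ]
[-1.3858 -0.7475] 0.14721378126939816 0.20611780275662764
[ 0.6115 -0.0746] -1.0210380318399093
[-2.0718 -0.1242] 0.14246818352581267 0.2041384954880638
[ 0.602 -0.081] -0.958912490860019
```

Emit:
step_arm(rows=[1,0,0,-43,8.5,1,0,0,-43,8.5,1,0,0,-43,8.5,1,0,0,-43,8.5,1,-42.4,-6.2,0,0,1,-42.4,-6.2,0,0,1,-42.4,-6.2,0,0,1,-42.4,-6.2,0,0])

```text
time: 0.95
eef_pos: [0.3298, 0.4072, 0.4029]
tool_rot: [[-0.517, 0.856, -0.0], [0.856, 0.517, -0.0], [-0.0, -0.0, -1.0]]
contact_force: [1.2, -0.2, 0.4]
gripper_width: 0.0853
grip_force: 0.0
```

Emit:
step_arm(rows=[1,-42.4,-6.2,0,0,1,-42.4,-6.2,0,0,1,-42.4,-6.2,0,0,1,-42.4,-6.2,0,0,1,-42.4,-6.2,0,0,1,-42.4,-6.2,0,0,1,-42.4,-6.2,0,0,1,-42.4,-6.2,0,0])

```text
time: 1.75
eef_pos: [0.4625, 0.091, 0.4031]
tool_rot: [[-0.516, 0.856, 0.0], [0.856, 0.516, 0.0], [0.0, 0.0, -1.0]]
contact_force: [1.2, -0.3, 0.1]
gripper_width: 0.0856
grip_force: 0.0
```

Emit:
step_arm(rows=[1,-42.4,-6.2,0,0,1,-42.4,-6.2,0,0,1,-42.4,-6.2,0,0,1,-42.4,-6.2,0,0,1,-42.4,-6.2,0,0,1,-42.4,-6.2,0,0,1,-42.4,-6.2,0,0,1,-42.4,-6.2,0,0])

```text
time: 2.55
eef_pos: [0.5952, -0.225, 0.4027]
tool_rot: [[-0.516, 0.857, -0.001], [0.857, 0.516, 0.001], [0.001, -0.0, -1.0]]
contact_force: [-0.1, 1.5, 0.9]
gripper_width: 0.0856
grip_force: 0.0
```

Emit:
step_arm(rows=[1,0,0,0,8.5,1,0,0,0,8.5,1,0,0,0,8.5,1,0,0,0,8.5,1,0,0,0,8.5,1,0,0,0,8.5,1,0,0,0,8.5,1,0,0,0,8.5])

```text
time: 3.35
eef_pos: [0.5947, -0.2233, 0.4027]
tool_rot: [[0.605, 0.796, -0.001], [0.796, -0.605, 0.0], [-0.0, -0.001, -1.0]]
contact_force: [-0.2, -0.1, 0.4]
gripper_width: 0.0853
grip_force: 0.0
```

Emit:
step_arm(rows=[1,0,0,0,8.5,1,0,0,0,8.5,1,0,0,0,8.5,1,0,0,0,8.5,1,0,0,0,8.5,1,0,0,0,8.5,1,0,0,0,8.5,1,0,0,0,8.5])

```text
time: 4.15
eef_pos: [0.5947, -0.2233, 0.4026]
tool_rot: [[0.965, -0.263, -0.001], [-0.263, -0.965, 0.0], [-0.001, -0.0, -1.0]]
contact_force: [0.2, -1.0, -0.0]
gripper_width: 0.0857
grip_force: 0.0
```

Emit:
step_arm(rows=[1,0,0,25,8.5,1,0,0,25,8.5,1,0,0,25,8.5,1,0,0,25,8.5,1,0,0,25,8.5,1,0,0,25,8.5,1,0,0,25,8.5,1,0,0,25,8.5])

```text
time: 4.95
eef_pos: [0.5946, -0.2232, 0.2018]
tool_rot: [[0.117, -0.993, -0.001], [-0.993, -0.117, 0.0], [-0.0, 0.001, -1.0]]
contact_force: [0.1, 0.2, -0.3]
gripper_width: 0.0857
grip_force: 0.0
```

Emit:
step_arm(rows=[1,0,0,0,7,1,0,0,0,0])

```text
time: 5.15
eef_pos: [0.5939, -0.2229, 0.2013]
tool_rot: [[0.002, -1.0, -0.003], [-1.0, -0.002, 0.001], [-0.001, 0.003, -1.0]]
contact_force: [-0.3, -0.8, 0.8]
gripper_width: 0.0854
grip_force: 0.0
```

Run:
```python
from h import *
s=ctrl.get_state();print(s["joint_pos"],s["eef_pos"]);cv2.imwrite("pics/w1.png",imaging.capture("wrist")[:,:,::-1])
print(proj("wrist",np.array([.595,-.224,.036])))
```

```text
[-24.5071  20.3849  93.603   -0.0004  66.2092 155.3962] [ 0.5939 -0.2229  0.2013]
[255.648  173.5719]
```

View pics/w1.png

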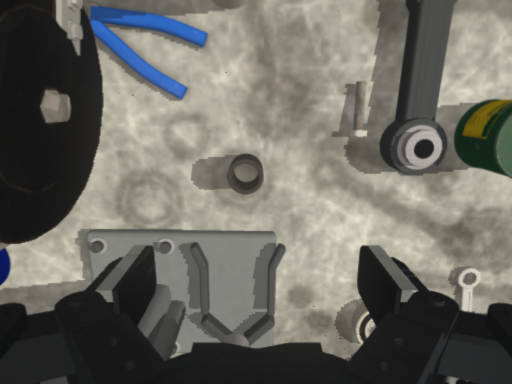

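Wrist view: spare bush top (246,173), bed's near edge corners (88,231) and (275,233), guide inner faces about u=208 and 268 at v 265–312, eye bush (423,149), link arm running up to (430,0).

Run:
```python
from h import *
for n,u,v,z in[("bush",246,173,.036),("BR",88,231,.016),("FR",275,233,.016),("Lg in",208,268,.03),("Lg in2",209,310,.03),("Rg in",268,268,.03),("Rg in2",268,312,.03),("eyebush",418,147,.041),("armL",407,0,.024),("armR",453,0,.024),("boltend",360,108,.01)]:print(n,onz("wrist",u,v,z))
a=cv2.imread("pics/w1.png")[225:350,80:300];cv2.imwrite("pics/w1c.png",cv2.resize(a,None,fx=3.6,fy=3.6,interpolation=cv2.INTER_CUBIC))
```

```text
bush [ 0.604  -0.2245  0.036 ]
BR [ 0.7691 -0.1581  0.016 ]
FR [ 0.5746 -0.1566  0.016 ]
Lg in [ 0.6436 -0.1235  0.03  ]
Lg in2 [ 0.6442 -0.074   0.03  ]
Rg in [ 0.5819 -0.1237  0.03  ]
Rg in2 [ 0.5813 -0.0719  0.03  ]
eyebush [ 0.4494 -0.25    0.041 ]
armL [ 0.467  -0.3724  0.024 ]
armR [ 0.4281 -0.3725  0.024 ]
boltend [ 0.4951 -0.2831  0.01  ]
```

View pics/w1c.png

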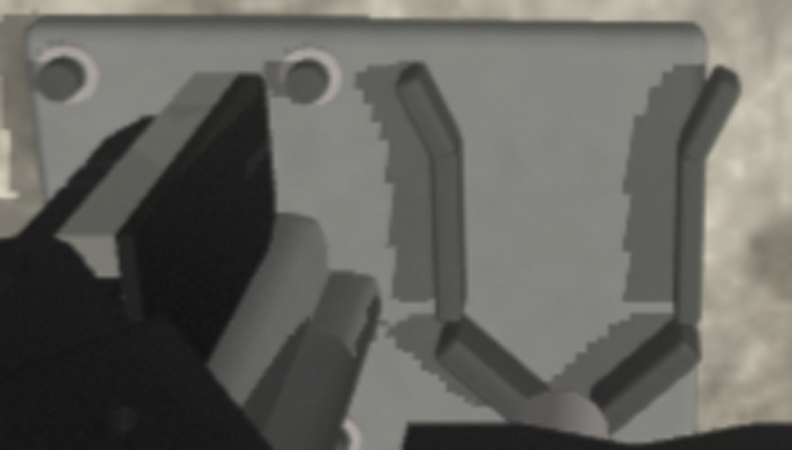

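Clear view of the two guides and V blocks. The wrist view reads some mm more in x than the others, so I'll look closer at the bush numerically, then grip it.

Emit:
step_arm(rows=[1,0,-6,40,0,1,0,0,40,0,1,0,0,20,0,1,0,0,0,0])

```text
time: 5.6
eef_pos: [0.5984, -0.2222, 0.0998]
tool_rot: [[0.004, -1.0, -0.006], [-1.0, -0.004, 0.003], [-0.003, 0.006, -1.0]]
contact_force: [-0.3, 0.4, -1.0]
gripper_width: 0.0856
grip_force: 0.0
```

Run:
```python
from h import *
s=ctrl.get_state();print(s["eef_pos"],s["tool_rot"][:,2]);MT=W("wrist");im=imaging.capture("wrist");cv2.imwrite("pics/w2.png",im[:,:,::-1])
print(proj("wrist",np.array([.604,-.2245,.036]),MT),proj("wrist",np.array([.595,-.2245,.036]),MT))
g=cv2.cvtColor(im,cv2.COLOR_RGB2GRAY)
n,l,st,c=cv2.connectedComponentsWithStats(((g<75)).astype(np.uint8))
for i in range(1,n):
    if st[i,4]>150: print(st[i],c[i])
```

```text
[ 0.5984 -0.2222  0.0998] [-0.0064  0.0028 -1.    ]
[246.4098 204.4242] [260.5165 204.4556]
[   0    0   29  227 4296] [ 10.6513 110.6169]
[ 24   0  96  77 227] [62.674  32.2379]
[133   0  54  20 221] [161.2398   8.7647]
[ 435    0   77  206 7324] [479.2286  98.2358]
[496 157  16  28 349] [504.7278 171.596 ]
[ 221  174   51   60 1918] [246.5052 204.4672]
[    0   246   512   138 36362] [252.7234 339.4007]
[ 30 294  18  17 172] [ 38.407  301.1977]
```

Emit:
step_arm(rows=[1,2,-5,30,0,1,0,0,40,0,1,0,0,20,0,0.3,0,0,0,0,0.2,0,0,0,0,0.2,0,0,0,0,0.2,0,0,0,0,0.2,0,0,0,0], grip_force=30)

```text
time: 6.45
eef_pos: [0.6081, -0.2265, 0.0164]
tool_rot: [[0.002, -1.0, 0.004], [-1.0, -0.002, -0.002], [0.002, -0.004, -1.0]]
contact_force: [-2.4, 0.0, 7.4]
gripper_width: 0.0327
grip_force: 30.1
```

Emit:
step_arm(rows=[0.2,0,0,0,0,0.2,0,0,0,0])

```text
time: 6.65
eef_pos: [0.6081, -0.2265, 0.0164]
tool_rot: [[0.002, -1.0, 0.004], [-1.0, -0.002, -0.002], [0.002, -0.004, -1.0]]
contact_force: [-0.1, -0.6, 6.9]
gripper_width: 0.0323
grip_force: 30.1
```

Emit:
step_arm(rows=[0.2,0,0,-15,0,0.2,0,0,-25,0,0.2,0,0,-20,0,0.2,0,0,0,0,0.2,0,0,0,0])

```text
time: 7.15
eef_pos: [0.6064, -0.2255, 0.0743]
tool_rot: [[0.002, -1.0, 0.002], [-1.0, -0.002, -0.001], [0.001, -0.002, -1.0]]
contact_force: [-0.8, 1.2, -0.6]
gripper_width: 0.0325
grip_force: 30.2
```

Run:
```python
from h import *
s=ctrl.get_state();print(s)
```

```text
{'time': 7.15, 'joint_pos': array([-24.2557,  30.0524,  96.0731,   0.0023,  53.7744, 155.6509]), 'joint_vel': array([ 0.0486,  1.7114,  1.6026, -0.0039,  0.2323,  0.0026]), 'effort': array([ -0.0037, -48.0671, -24.7061,   0.0055,  -0.0722,  -0.0001]), 'eef_pos': array([ 0.6064, -0.2255,  0.0743]), 'tool_rot': array([[ 0.0016, -1.    ,  0.0016],
       [-1.    , -0.0016, -0.0007],
       [ 0.0007, -0.0016, -1.    ]]), 'contact_force': array([-0.8256,  1.2056, -0.6087]), 'torque': array([-0.0126,  0.0413,  0.0016]), 'grip_force': 30.184990144043695, 'gripper_width': 0.032492223931657356}
```

Emit:
step_arm(rows=[0.2,-20,34,0,0,0.2,-20,34,0,0,0.2,-20,34,0,0,0.2,0,0,25,0,0.2,0,0,22,0,0.2,0,0,8,0,0.2,0,0,0,0,0.45,0,0,0,0])

```text
time: 7.95
eef_pos: [0.5037, -0.1655, 0.0178]
tool_rot: [[0.001, -1.0, -0.001], [-1.0, -0.001, 0.0], [-0.0, 0.001, -1.0]]
contact_force: [-0.5, -0.4, 0.5]
gripper_width: 0.0387
grip_force: 0.0
```

Emit:
step_arm(rows=[0.6,0,0,0,0,1,0,0,0,0,1,0,0,0,0,1,0,0,-30,0,1,0,0,-50,0,1,0,0,-50,0,1,0,0,-40,0,1,0,0,0,0])

```text
time: 8.75
eef_pos: [0.5089, -0.1676, 0.1959]
tool_rot: [[0.002, -1.0, 0.014], [-1.0, -0.002, -0.006], [0.006, -0.014, -1.0]]
contact_force: [1.1, -0.2, -0.2]
gripper_width: 0.0857
grip_force: 0.0
```

Emit:
step_arm(rows=[1,37,13,0,0,1,37,13,0,0,1,37,13,0,0,1,37,13,0,0,1,37,13,0,0,1,0,0,0,0,1,0,0,0,0,1,0,0,0,0])

```text
time: 9.55
eef_pos: [0.439, -0.3494, 0.1875]
tool_rot: [[0.002, -1.0, -0.001], [-1.0, -0.002, 0.002], [-0.002, 0.001, -1.0]]
contact_force: [0.3, 0.7, 0.7]
gripper_width: 0.0855
grip_force: 0.0
```

Run:
```python
from h import *
s=ctrl.get_state();print(s["eef_pos"],s["tool_rot"][:,2]);MT=W("wrist");im=imaging.capture("wrist");cv2.imwrite("pics/w3.png",im[:,:,::-1])
g=cv2.cvtColor(im,cv2.COLOR_RGB2GRAY)
# arm edges per row: dark neutral
for v in range(150,270,12):
    r=np.where(g[v,180:330]<85)[0]+180
    print(v,(r.min(),r.max(),len(r)) if len(r) else None)
```

```text
[ 0.439  -0.3494  0.1875] [-0.001   0.0017 -1.    ]
150 (np.int64(237), np.int64(274), 38)
162 (np.int64(240), np.int64(270), 31)
174 (np.int64(240), np.int64(269), 30)
186 (np.int64(239), np.int64(269), 31)
198 (np.int64(239), np.int64(269), 31)
210 (np.int64(239), np.int64(268), 30)
222 (np.int64(239), np.int64(268), 30)
234 (np.int64(239), np.int64(321), 41)
246 (np.int64(237), np.int64(329), 52)
258 (np.int64(229), np.int64(325), 66)
```

View pics/w3.png

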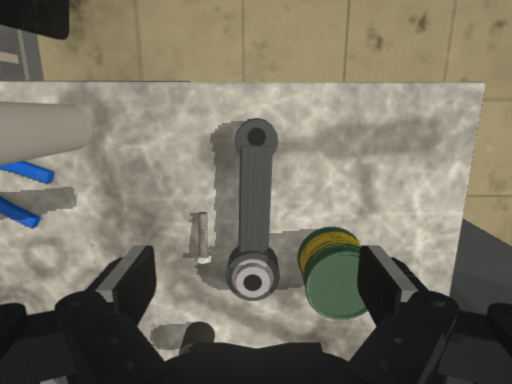

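View: tail hole (257,137), eye bush (252,281), arm centred about u=254.5; bolt (203,237), tin (338,280).

Run:
```python
from h import *
t=onz("wrist",257,137,.022);e=onz("wrist",252.5,281.5,.041);print(t,e,np.linalg.norm((e-t)[:2]))
u=(e-t)/np.linalg.norm((e-t)[:2]);print("dir yaw",np.degrees(np.arctan2(u[1],u[0])),"grip",e[:2]-.105*u[:2],t[:2]+.028*u[:2])
print(onz("wrist",203,215,.017),onz("wrist",203,262,.017),onz("wrist",337,278,.063))
print(ctrl.get_state()["joint_pos"])
for v in(165,225):print(onz("wrist",254.5,v,.024))
```

```text
[ 0.4384 -0.3837  0.022 ] [ 0.4422 -0.2489  0.041 ] 0.13488676928096732
dir yaw 88.3550902970749 grip [ 0.4392 -0.3538] [ 0.4392 -0.3557]
[ 0.4909 -0.3075  0.017 ] [ 0.4928 -0.257   0.017 ] [ 0.3677 -0.2653  0.063 ]
[-42.9498  13.377  104.4685   0.0273  62.2404 136.8871]
[ 0.4406 -0.3585  0.024 ]
[ 0.4405 -0.2999  0.024 ]
```

Emit:
step_arm(rows=[1,5,-1,45,0,1,0,0,45,0,1,0,0,45,0,1,0,0,30,0,1,0,0,8,0,1,0,0,0,0,1,0,0,0,0], grip_force=90)

```text
time: 10.3
eef_pos: [0.4417, -0.3562, 0.0169]
tool_rot: [[0.003, -1.0, 0.002], [-1.0, -0.003, -0.002], [0.002, -0.002, -1.0]]
contact_force: [0.5, -0.4, 0.3]
gripper_width: 0.0855
grip_force: 0.0
```

Emit:
step_arm(rows=[1,0,0,11,0,1,0,0,0,0,0.2,0,0,0,0,0.1,0,0,0,0,0.1,0,0,0,0,0.1,0,0,0,0,0.1,0,0,0,0,0.1,0,0,0,0], grip_force=90)

```text
time: 11.1
eef_pos: [0.4405, -0.3561, 0.005]
tool_rot: [[0.001, -1.0, 0.001], [-1.0, -0.001, -0.001], [0.001, -0.001, -1.0]]
contact_force: [-0.2, -0.1, 4.6]
gripper_width: 0.0279
grip_force: 90.7
```

Emit:
step_arm(rows=[0.1,0,0,-15,0,0.1,0,0,-35,0,0.1,0,0,-30,0,0.1,-30,0,0,0,0.1,-34,0,0,0,0.1,-30,0,0,0,0.1,0,0,0,0,0.1,0,0,0,0])

```text
time: 11.9
eef_pos: [0.4393, -0.2606, 0.0838]
tool_rot: [[0.004, -1.0, -0.001], [-1.0, -0.004, 0.0], [-0.0, 0.001, -1.0]]
contact_force: [0.5, -0.1, -5.1]
gripper_width: 0.0282
grip_force: 89.7
```

Emit:
step_arm(rows=[0.1,0,-30,0,0,0.1,0,-35,0,0,0.1,0,-35,0,0,0.1,0,-35,0,0,0.1,0,-25,0,0,0.1,0,-10,0,0,0.1,0,0,0,0,0.1,0,0,0,0])

```text
time: 12.7
eef_pos: [0.6082, -0.2615, 0.0833]
tool_rot: [[0.001, -1.0, -0.003], [-1.0, -0.001, 0.001], [-0.001, 0.003, -1.0]]
contact_force: [-0.3, -0.2, -5.1]
gripper_width: 0.0281
grip_force: 89.8
```

Run:
```python
from h import *
s=ctrl.get_state();print(s["eef_pos"],s["tool_rot"],s["contact_force"],s["gripper_width"]);im=imaging.capture("wrist");cv2.imwrite("pics/w4.png",im[:,:,::-1])
```

```text
[ 0.6082 -0.2615  0.0833] [[ 0.0013 -1.     -0.0032]
 [-1.     -0.0013  0.0008]
 [-0.0008  0.0032 -1.    ]] [-0.3262 -0.2297 -5.0858] 0.028052712177531636
```

View pics/w4.png

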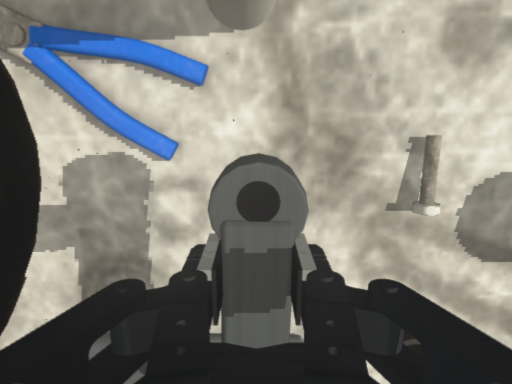

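Wrist view with the link held: tail hole at (258,203); the eye is hidden behind the hand, so check pitch from the tail position and the eye in the other cameras.

Run:
```python
from h import *
for dy in(.026,.028):print("hole",proj("wrist",np.array([.608,-.2615-dy,.0833+.017])))
top=imaging.capture("top");sc=imaging.capture("scene")
e=np.array([.6095,-.1545,.0833-.005+.041]);a,b=proj("top",e),proj("scene",e);print(a,b)
p=sc[130:300,220:390][:,:,::-1];q=top[100:240,190:330][:,:,::-1]
cv2.imwrite("pics/c4.png",np.hstack([cv2.resize(p,(400,400),interpolation=2),cv2.resize(q,(400,400),interpolation=2)]))
```

```text
hole [255.2666 208.055 ]
hole [255.2683 203.1408]
[242.1964 153.4593] [285.1134 199.2993]
```

View pics/c4.png

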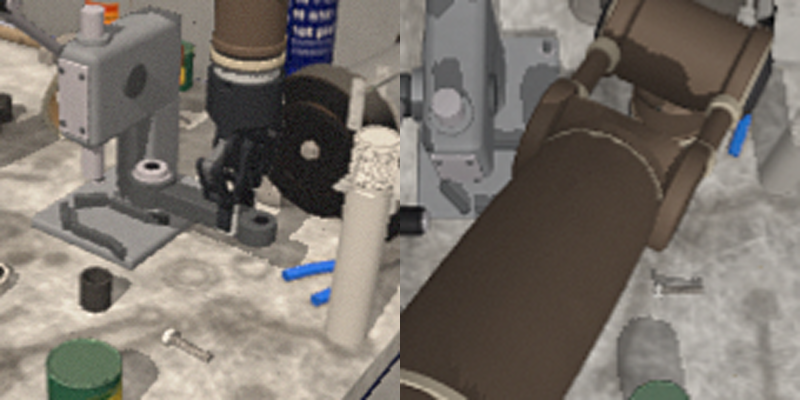

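The scene view shows the link held level enough, bush top within 2 px of prediction, above the bed mouth. Lower it.

Emit:
step_arm(rows=[0.1,0,-2,25,0,0.1,0,0,20,0,0.1,0,0,10,0,0.1,0,0,4,0,0.1,0,0,0,0,0.1,0,0,0,0])

```text
time: 13.45
eef_pos: [0.6128, -0.2619, 0.0264]
tool_rot: [[0.001, -1.0, 0.002], [-1.0, -0.001, -0.001], [0.001, -0.002, -1.0]]
contact_force: [1.0, -0.3, -5.5]
gripper_width: 0.0278
grip_force: 89.7
```

Emit:
step_arm(rows=[0.1,0,0,3,0,0.1,0,0,2,0,0.1,0,0,0,0,0.1,0,0,0,0])

```text
time: 13.85
eef_pos: [0.6129, -0.2619, 0.0213]
tool_rot: [[0.001, -1.0, 0.002], [-1.0, -0.001, -0.001], [0.001, -0.002, -1.0]]
contact_force: [0.6, -1.4, -2.9]
gripper_width: 0.0284
grip_force: 90.2
```

Emit:
step_arm(rows=[0.1,-10,1,0,0,0.1,-12,0,0,0,0.1,-12,0,0,0,0.1,-12,0,0,0,0.1,-10,0,0,0,0.1,-6,0,0,0,0.1,0,0,0,0])

```text
time: 14.55
eef_pos: [0.6115, -0.1978, 0.0209]
tool_rot: [[0.002, -1.0, 0.001], [-1.0, -0.002, 0.001], [-0.001, -0.001, -1.0]]
contact_force: [0.3, 0.5, 2.6]
gripper_width: 0.0277
grip_force: 90.8
```

Emit:
step_arm(rows=[0.1,-5,0,0,0,0.1,-5,0,0,0,0.1,-4,0,0,0,0.1,0,0,0,0,0.1,0,0,0,0])

```text
time: 15.05
eef_pos: [0.6117, -0.186, 0.021]
tool_rot: [[0.001, -1.0, 0.002], [-1.0, -0.001, -0.001], [0.001, -0.002, -1.0]]
contact_force: [0.6, -3.7, 4.6]
gripper_width: 0.0279
grip_force: 90.9
```

Emit:
step_arm(rows=[0.1,-4,0,0,0,0.1,-3,0,0,0,0.1,0,0,0,0,0.1,0,0,0,0])

```text
time: 15.45
eef_pos: [0.6117, -0.1794, 0.021]
tool_rot: [[0.002, -1.0, 0.002], [-1.0, -0.002, -0.001], [0.001, -0.002, -1.0]]
contact_force: [0.5, -5.4, 5.2]
gripper_width: 0.0281
grip_force: 91.0
```

Still sliding freely (friction only); go on to the stop.

Emit:
step_arm(rows=[0.1,-4,0,0,0,0.1,-4,0,0,0,0.1,0,0,0,0,0.1,0,0,0,0])

```text
time: 15.85
eef_pos: [0.6118, -0.1778, 0.0213]
tool_rot: [[0.003, -1.0, 0.003], [-1.0, -0.004, -0.011], [0.011, -0.003, -1.0]]
contact_force: [-1.9, -21.2, 1.2]
gripper_width: 0.028
grip_force: 90.6
```

Emit:
step_arm(rows=[0.1,4,0,0,0,0.1,0,0,0,0,0.35,0,0,0,0,0.5,0,0,0,0,0.7,0,0,0,0,1,0,0,0,0,1,0,0,0,0])

```text
time: 16.55
eef_pos: [0.6102, -0.1733, 0.0195]
tool_rot: [[0.002, -1.0, -0.002], [-1.0, -0.002, 0.001], [-0.001, 0.002, -1.0]]
contact_force: [-0.2, 0.5, -0.2]
gripper_width: 0.0831
grip_force: 0.0
```

Run:
```python
from h import *
s=ctrl.get_state();print(s["eef_pos"],s["contact_force"],s["joint_pos"]);sc=imaging.capture("scene")
for y in(-.071,-.077):print(proj("scene",np.array([.612,y,.016+.041])))
cv2.imwrite("pics/c5.png",cv2.resize(sc[120:320,180:400][:,:,::-1],(660,600),interpolation=2))
```

```text
[ 0.6102 -0.1733  0.0195] [-0.2449  0.4693 -0.2271] [-19.8077  33.5573  98.3917   0.0431  48.1607 160.0588]
[259.7133 210.2724]
[261.4737 210.9518]
```

Solid stop at 21 N with the eye where expected. Rise clear and check it from the scene camera.

Emit:
step_arm(rows=[1,0,0,-25,0,1,0,0,-50,0,1,0,0,-50,0,1,0,0,-50,0,1,0,0,0,0])

```text
time: 17.1
eef_pos: [0.6169, -0.176, 0.2053]
tool_rot: [[0.002, -1.0, 0.017], [-1.0, -0.002, -0.006], [0.006, -0.017, -1.0]]
contact_force: [1.7, -0.9, 0.8]
gripper_width: 0.0854
grip_force: 0.0
```

Run:
```python
from h import *
s=ctrl.get_state();print(s["eef_pos"],s["tool_rot"][:,2]);MT=W("wrist");im=imaging.capture("wrist");sc=imaging.capture("scene")
print("tail pred",proj("wrist",np.array([.612,-.204,.038]),MT))
p=cv2.resize(im[100:300,150:370][:,:,::-1],(440,400),interpolation=2);q=cv2.resize(sc[170:270,210:300][:,:,::-1],(360,400),interpolation=2)
cv2.imwrite("pics/c5.png",np.hstack([p,q]))
```

```text
[ 0.6169 -0.176   0.2053] [ 0.0167 -0.0056 -0.9998]
tail pred [264.5645 145.2251]
```

View pics/c5.png

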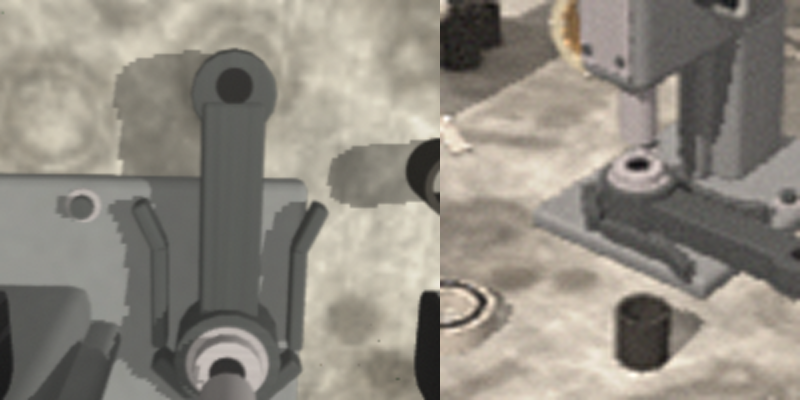

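The eye sits against both V blocks with the bush under the ram: home. Now up, half turn back, and over to the lever.

Emit:
step_arm(rows=[1,0,0,-48,0,1,0,0,-48,0,1,0,0,-48,-8.5,1,0,0,-48,-8.5,1,0,0,-33,-8.5,1,0,0,0,-8.5,1,0,0,0,-8.5,1,0,0,0,-8.5])

```text
time: 18.0
eef_pos: [0.6103, -0.1739, 0.4173]
tool_rot: [[0.782, -0.623, -0.005], [-0.623, -0.782, 0.002], [-0.005, 0.001, -1.0]]
contact_force: [-0.0, 0.1, -0.3]
gripper_width: 0.0855
grip_force: 0.0
```

Emit:
step_arm(rows=[1,0,0,0,-8.5,1,0,0,0,-8.5,1,0,0,0,-8.5,1,0,0,0,-8.5,1,0,0,0,-8.5,1,0,0,0,-8.5,1,0,0,0,-8.5,1,0,0,0,-8.5])

```text
time: 18.8
eef_pos: [0.6101, -0.1738, 0.4167]
tool_rot: [[0.871, 0.492, -0.006], [0.492, -0.871, 0.002], [-0.004, -0.005, -1.0]]
contact_force: [0.2, -0.2, -0.2]
gripper_width: 0.0855
grip_force: 0.0
```

Emit:
step_arm(rows=[1,0,0,0,-8.5,1,0,0,0,-8.5,1,0,0,0,-8.5,1,0,0,0,-8.5,1,0,0,0,-8.5,1,0,0,0,-8.5,1,0,0,0,-8.5,1,0,0,0,0])

```text
time: 19.6
eef_pos: [0.6102, -0.1739, 0.417]
tool_rot: [[0.025, 1.0, -0.005], [1.0, -0.025, 0.002], [0.002, -0.005, -1.0]]
contact_force: [0.7, -0.2, -0.4]
gripper_width: 0.0855
grip_force: 0.0
```

Emit:
step_arm(rows=[1,32,-27,0,-1.4,1,32,-27,0,0,1,32,-27,0,0,1,32,-27,0,0,1,0,0,0,0,1,0,0,0,0])

```text
time: 20.2
eef_pos: [0.5033, -0.0452, 0.4194]
tool_rot: [[0.001, 1.0, -0.001], [1.0, -0.001, -0.0], [-0.0, -0.001, -1.0]]
contact_force: [0.3, 0.3, -0.4]
gripper_width: 0.0855
grip_force: 0.0
```

Run:
```python
from h import *
s=ctrl.get_state();print(s["eef_pos"],s["tool_rot"][:,2]);MT=W("wrist");im=imaging.capture("wrist");cv2.imwrite("pics/w6.png",im[:,:,::-1])
for y in(-.061,-.016,.029):print(proj("wrist",np.array([.5014,y,.312]),MT))
g=im.max(2)
for v in range(100,330,15):
    r=np.where(g[v,150:370]<50)[0]+150
    print(v,(r.min(),r.max(),len(r),np.median(r)) if len(r) else None)
```

```text
[ 0.5033 -0.0452  0.4194] [-0.0009 -0.0003 -1.    ]
[254.4682 211.5758]
[254.3349 153.9315]
[254.1877  90.5431]
100 (np.int64(242), np.int64(273), 18, np.float64(264.5))
115 (np.int64(243), np.int64(273), 18, np.float64(264.5))
130 (np.int64(243), np.int64(272), 16, np.float64(264.5))
145 (np.int64(243), np.int64(272), 13, np.float64(266.0))
160 (np.int64(260), np.int64(272), 13, np.float64(266.0))
175 (np.int64(261), np.int64(271), 11, np.float64(266.0))
190 (np.int64(262), np.int64(271), 10, np.float64(266.5))
205 (np.int64(263), np.int64(270), 8, np.float64(266.5))
220 None
235 None
250 (np.int64(150), np.int64(369), 11, np.float64(364.0))
265 (np.int64(150), np.int64(369), 16, np.float64(361.5))
280 (np.int64(150), np.int64(369), 18, np.float64(360.5))
295 (np.int64(150), np.int64(369), 12, np.float64(363.5))
310 (np.int64(369), np.int64(369), 1, np.float64(369.0))
325 None
```

Emit:
step_arm(rows=[1,0,0,40,0,1,0,0,40,0,1,0,0,30,0,1,0,0,14,0,1,0,0,0,0,0.2,0,0,0,0,0.1,0,0,0,0,0.1,0,0,0,0], grip_force=30)

```text
time: 21.05
eef_pos: [0.505, -0.046, 0.2983]
tool_rot: [[0.0, 1.0, 0.004], [1.0, -0.0, -0.001], [-0.001, 0.004, -1.0]]
contact_force: [0.3, -0.2, -0.2]
gripper_width: 0.0442
grip_force: 0.0
```

Emit:
step_arm(rows=[0.1,0,0,0,0,0.1,0,0,0,0,0.1,0,0,0,0])

```text
time: 21.35
eef_pos: [0.503, -0.0458, 0.2977]
tool_rot: [[0.0, 1.0, -0.001], [1.0, -0.0, -0.001], [-0.001, -0.001, -1.0]]
contact_force: [-4.1, -0.2, 5.6]
gripper_width: 0.0231
grip_force: 30.8
```

Emit:
step_arm(rows=[0.1,0,-10.1,13.1,0,0.1,0,-8.9,14,0,0.1,0,-7.7,14.7,0,0.1,0,-6.3,15.3,0])

```text
time: 21.75
eef_pos: [0.472, -0.0455, 0.242]
tool_rot: [[0.001, 1.0, 0.005], [1.0, -0.001, 0.0], [0.0, 0.005, -1.0]]
contact_force: [-3.4, 0.9, 9.4]
gripper_width: 0.0231
grip_force: 33.7
```

Emit:
step_arm(rows=[0.1,0,-5,15.8,0,0.1,0,-3.6,16.2,0,0.1,0,-2.2,16.4,0,0.1,0,-0.7,16.6,0,0.1,0,0.7,16.6,0])

```text
time: 22.25
eef_pos: [0.4588, -0.0453, 0.1587]
tool_rot: [[0.001, 1.0, -0.002], [1.0, -0.001, 0.001], [0.001, -0.002, -1.0]]
contact_force: [-9.9, 1.8, 13.2]
gripper_width: 0.0231
grip_force: 38.1
```

Emit:
step_arm(rows=[0.1,0,2.2,16.4,0,0.1,0,3.6,16.2,0,0.1,0,5,15.8,0,0.1,0,1,6,0,0.1,0,0,0,0,0.1,0,0,0,0])

```text
time: 22.85
eef_pos: [0.4681, -0.0453, 0.1036]
tool_rot: [[0.0, 1.0, -0.009], [1.0, -0.0, 0.001], [0.001, -0.009, -1.0]]
contact_force: [-9.5, -0.0, 11.7]
gripper_width: 0.0227
grip_force: 40.7
```

Emit:
step_arm(rows=[0.1,0,1,5,0,0.1,0,1,5,0,0.1,0,0,0,0,0.1,0,0,0,0])

```text
time: 23.25
eef_pos: [0.4696, -0.0454, 0.0985]
tool_rot: [[-0.0, 1.0, -0.013], [1.0, 0.0, 0.001], [0.001, -0.013, -1.0]]
contact_force: [-23.9, 1.5, 47.3]
gripper_width: 0.0227
grip_force: 44.3
```

Run:
```python
from h import *
s=ctrl.get_state();print(s["eef_pos"],s["contact_force"]);MT=W("wrist");im=imaging.capture("wrist");cv2.imwrite("pics/w7.png",im[:,:,::-1]);sc=imaging.capture("scene");cv2.imwrite("pics/s7.png",sc[:,:,::-1])
for z in(.125,.135,.145):
  x=.647-np.sqrt(.19**2-(.19-z)**2); print(proj("wrist",np.array([x,-.061,z]),MT),proj("wrist",np.array([x,.029,z]),MT),proj("scene",np.array([x,-.061,z])),proj("scene",np.array([x,.029,z])))
```

```text
[ 0.4696 -0.0454  0.0985] [-23.8872   1.5388  47.3334]
[253.6661 317.9137] [253.2427  77.4682] [219.7477 208.0037] [193.4642 197.2417]
[244.0389 334.7028] [241.3181  75.1595] [218.6192 204.9154] [192.2272 194.2265]
[234.5664 354.3407] [229.1054  72.3599] [217.6479 201.6904] [191.1488 191.0862]
```

The 35 N jump in force with little travel shows the lever is on its lower stop. Ease it back up.

Emit:
step_arm(rows=[0.1,0,-1,-6,0,0.1,0,-1,-6,0,0.1,0,-1,-5,0,0.1,0,-2.5,-8,0,0.1,0,-2.5,-8,0,0.1,0,-1.8,-8,0,0.1,0,-1.8,-8,0], grip_force=50)

```text
time: 24.05
eef_pos: [0.4598, -0.0453, 0.1423]
tool_rot: [[0.001, 1.0, -0.005], [1.0, -0.001, 0.001], [0.001, -0.005, -1.0]]
contact_force: [-2.7, 0.5, 1.9]
gripper_width: 0.0231
grip_force: 48.6
```

Emit:
step_arm(rows=[0.1,0,-1.1,-8.2,0,0.1,0,-0.4,-8.3,0,0.1,0,-0.3,-8.3,0,0.1,0,0.3,-8.3,0,0.1,0,0.4,-8.3,0,0.1,0,1.1,-8.2,0,0.1,0,1.1,-8.2,0,0.1,0,1.8,-8.1,0])

```text
time: 24.85
eef_pos: [0.4624, -0.0453, 0.2082]
tool_rot: [[0.0, 1.0, -0.006], [1.0, -0.0, 0.001], [0.001, -0.006, -1.0]]
contact_force: [-7.2, 0.9, 4.8]
gripper_width: 0.0225
grip_force: 49.0
```

Emit:
step_arm(rows=[0.1,0,1.8,-8.1,0,0.1,0,2.5,-7.9,0,0.1,0,2.5,-7.9,0,0.1,0,3.1,-7.7,0,0.1,0,3.1,-7.7,0,0.1,0,3.9,-7.4,0])

```text
time: 25.45
eef_pos: [0.4772, -0.0455, 0.2548]
tool_rot: [[-0.0, 1.0, -0.012], [1.0, 0.0, 0.0], [0.0, -0.012, -1.0]]
contact_force: [-12.7, -0.1, 6.4]
gripper_width: 0.0225
grip_force: 48.5
```

Emit:
step_arm(rows=[0.1,0,2,-7.4,0,0.1,0,3.5,-7,0,0.1,0,4,-6.8,0,0.1,0,4,-6.5,0,0.1,0,3.5,-6.5,0])

```text
time: 25.95
eef_pos: [0.4974, -0.0457, 0.2901]
tool_rot: [[0.0, 1.0, -0.004], [1.0, -0.0, -0.0], [-0.0, -0.004, -1.0]]
contact_force: [-6.0, -0.6, 4.7]
gripper_width: 0.0221
grip_force: 48.7
```

Emit:
step_arm(rows=[0.1,0,3,-4,0,0.1,0,2,-3,0,0.1,0,0,0,0,0.1,0,0,0,0])

```text
time: 26.35
eef_pos: [0.503, -0.0458, 0.2976]
tool_rot: [[0.0, 1.0, -0.002], [1.0, -0.0, -0.001], [-0.001, -0.002, -1.0]]
contact_force: [-7.7, 0.2, 7.6]
gripper_width: 0.0224
grip_force: 49.5
```

Emit:
step_arm(rows=[0.1,0,2,-3,0,0.1,0,2,-3,0,0.1,0,0,0,0,0.1,0,0,0,0])

```text
time: 26.75
eef_pos: [0.5031, -0.0458, 0.2981]
tool_rot: [[0.0, 1.0, -0.013], [1.0, -0.0, 0.0], [0.0, -0.013, -1.0]]
contact_force: [-8.6, -0.5, -7.9]
gripper_width: 0.0222
grip_force: 50.4
```

The lever is on its upper stop (force reversed, no motion). Release.

Emit:
step_arm(rows=[0.1,0,-5,3,0,0.1,0,0,0,0,0.3,0,0,0,0,0.5,0,0,0,0,1,0,0,0,0,1,0,0,0,0,1,0,0,0,0,1,0,0,0,0])

```text
time: 27.55
eef_pos: [0.5031, -0.0457, 0.2993]
tool_rot: [[0.0, 1.0, 0.001], [1.0, -0.0, -0.0], [-0.0, 0.001, -1.0]]
contact_force: [-0.7, 0.3, -0.5]
gripper_width: 0.0851
grip_force: 0.0
```

Emit:
step_arm(rows=[1,0,0,-30,0,1,0,0,-40,0,1,0,0,-40,0,1,0,0,-30,0,1,0,0,0,0])

```text
time: 28.05
eef_pos: [0.5052, -0.0461, 0.4451]
tool_rot: [[0.0, 1.0, 0.011], [1.0, -0.0, -0.002], [-0.002, 0.011, -1.0]]
contact_force: [-0.1, 0.3, -0.1]
gripper_width: 0.0854
grip_force: 0.0
```

Run:
```python
from h import *
s=ctrl.get_state();print(s["time"],s["eef_pos"],s["contact_force"]);MT=W("wrist");im=imaging.capture("wrist")
g=im.max(2)
for y in(-.061,.029):print(proj("wrist",np.array([.5035,y,.312]),MT))
for v in range(100,230,15):
    r=np.where(g[v,150:370]<50)[0]+150
    print(v,(r.min(),r.max()) if len(r) else None)
sc=imaging.capture("scene")
A=cv2.imread("pics/scene0.png")[:,:,::-1].astype(int)
d=(abs(A-sc).max(2)>40).astype(np.uint8);n,l,st,c=cv2.connectedComponentsWithStats(cv2.morphologyEx(d,cv2.MORPH_OPEN,np.ones((2,2),np.uint8)))
for i in range(1,n):
    if st[i,4]>15:print(st[i])
q=cv2.resize(sc[110:330,180:400][:,:,::-1],(594,594),interpolation=2);cv2.imwrite("pics/c8.png",q)
```

```text
28.05 [ 0.5052 -0.0461  0.4451] [-0.0698  0.307  -0.1342]
[253.0007 200.7571]
[252.702   89.9784]
100 (np.int64(239), np.int64(266))
115 (np.int64(239), np.int64(266))
130 (np.int64(239), np.int64(266))
145 (np.int64(254), np.int64(265))
160 (np.int64(255), np.int64(265))
175 (np.int64(256), np.int64(264))
190 (np.int64(257), np.int64(264))
205 None
220 None
[ 189    0   56   70 2418]
[  0  10   8  27 134]
[ 0 58  3 11 29]
[  0  76  11  62 460]
[290 112   9  10  77]
[ 146  138   91   45 1272]
[ 74 152  22   8  91]
[ 93 161   7   4  17]
[231 163  15  14  71]
[   0  167   53   95 1160]
[207 174   4   7  19]
[  0 183  33  40 616]
[191 186  23  19 103]
[390 191   4  11  23]
[369 192   4  13  26]
[253 212  41  25 456]
[159 225  15  14 109]
[287 230  21  15 144]
[298 237  20  17 178]
[254 244  22  20 325]
[ 84 257  29  31 445]
[157 263  41  24 240]
[270 269  11   9  53]
[ 273  272   66   46 1181]
[ 60 281  20  17 203]
```

Bar is back at its rest place. Quick numeric check of the bush height in the scene view before handing in.

Run:
```python
from h import *
sc=imaging.capture("scene").astype(int)
c5=cv2.imread("pics/c5.png")[:,440:][:,:,::-1]; old=cv2.resize(c5,(90,100),interpolation=cv2.INTER_AREA).astype(int); new=sc[170:270,210:300]
for n,a in(("old",old),("new",new)):
    s=a[36:56,40:62].mean(2); print(n); print(s[::2,::2].astype(int))
print("pred proud",proj("scene",np.array([.612,-.072,.057]))-[210,170],"flush",proj("scene",np.array([.612,-.072,.046]))-[210,170])
d=abs(old-new).max(2)>35; ys,xs=np.where(d); print(len(ys)); print([(x,y) for x,y in zip(xs,ys) if x>64][:30])
```

```text
old
[[186 185 184 165 150 125  83 122 158 157  88]
 [210 208 187 172 175 181 152 155 154 154  75]
 [217 162 188 142  52  40 126 191 137 156 109]
 [132 138 193 166  96 104 171 188  94  95  96]
 [100 172 165 170 195 187 156 127 156  86  90]
 [ 95 103 168 179 172 163 165 151 106  64  49]
 [ 73  78  92 102 108 106 102  84  67  79  89]
 [ 68  78  76  78  80  77  74  82  87  87  87]
 [ 68  74  79  81  81  76  78  84  95  93  91]
 [ 59  82  76  81  79  77  74  75  77  82  93]]
new
[[177 180 178 162 146 115  75 115 151 153  87]
 [207 206 188 150 147 157 145 154 150 150  69]
 [213 152 114 135 166 161 151 110 135 151 109]
 [129 130 186 183 182 185 188 185 147  88  96]
 [ 94 168 182 181 180 185 184 185 168  83  90]
 [ 92  94 170 185 186 191 184 160  97  59  47]
 [ 71  79  94  97 101  99  98  79  57  74  81]
 [ 68  79  78  76  76  72  67  78  85  93  83]
 [ 59  72  80  77  75  72  76  82  91  90  84]
 [ 52  75  72  79  77  76  74  72  74  71  89]]
pred proud [50.006  40.3853] flush [50.018  43.9141]
386
[(np.int64(71), np.int64(0)), (np.int64(72), np.int64(0)), (np.int64(73), np.int64(0)), (np.int64(75), np.int64(0)), (np.int64(76), np.int64(0)), (np.int64(72), np.int64(1)), (np.int64(73), np.int64(1)), (np.int64(75), np.int64(1)), (np.int64(76), np.int64(1)), (np.int64(69), np.int64(2)), (np.int64(70), np.int64(2)), (np.int64(71), np.int64(2)), (np.int64(74), np.int64(2)), (np.int64(75), np.int64(2)), (np.int64(76), np.int64(2)), (np.int64(71), np.int64(3)), (np.int64(72), np.int64(3)), (np.int64(73), np.int64(3)), (np.int64(74), np.int64(3)), (np.int64(75), np.int64(3)), (np.int64(76), np.int64(3)), (np.int64(75), np.int64(4))]
```

```bash
python3 -c "
from rig import ctrl
print(ctrl.job_done())"
```

```text
the job is handed in; nothing more can be done
None
```

I handed the job in: the spare bush is clear of the lane, the link is home in the nest, the bush reads flush in the scene camera, and the lever was eased back up to its top stop; the handover returned no verdict.

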